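Plug the quick coupling of the bench gas outlet

TASK

Blank off the gas outlet: pull the coupling's spring sleeve back (down) until it stays back by itself, put the plug that fits into the coupling's mouth, and press it in by feel and gently until the sleeve springs forward and locks it. Let go of it, and leave the wider plug and the things standing around as they are.

Things in the scene. Friction and masses are not known exactly. Their poses are not given: they have to be found in the camera images.
- coupler: gas outlet fixed to the worktop: aluminium block 70 x 70 x 30 mm high with an upright brass coupling on it. Origin: centre of the underside, on the coupling's axis; z up. With the sleeve forward, locking dogs 7 mm below the mouth bar the bore; pulling the sleeve back opens them. A locked plug may rise up to 10 mm when let go, and stays caught by the dogs
- mouth (a point): centre of the coupling's open top, 100 mm above the worktop: a funnel 30 mm wide narrowing within 5 mm to a 25 mm bore. In the bore sits a sprung valve, its top 18 to 29 mm below the mouth (differs, cannot be measured beforehand). Pressed down it yields 2.7 mm at 7 to 13 N, then stops hard; after 1 to 1.5 mm (8 to 10 N) it trips the sleeve's catch. More than 25 N on the plug would spoil the valve
- sleeve (a joint): how far the steel sleeve round the coupling is pulled back (straight down), m: 0 = forward (up), 0.018 = hard stop. Sprung upward with 5 N at 0 rising to 10 N, plus about 5 N more from 4 to 12 mm as it rides over the catch; pulled past 14 mm it stays back (at about 0.013) when let go. Pressing the valve in the bore trips the catch; the sleeve then springs up to 0
- sleeve_top (a point): centre of the sleeve's upper rim, level with the mouth when the sleeve is forward; moves with the sleeve. The sleeve is a steel tube 47 mm in diameter, 42 mm long, fluted outside, with a collar 53 mm in diameter from 33 to 42 mm below this rim, on which fingertips can also push down
- plug: steel blanking plug that fits, 86 mm long, 0.1 to 0.2 kg, nose down in the rest. Origin: centre of the nose's end face; z up along the plug: nose 22 mm wide with 3 mm chamfer, groove from 8 to 26 mm, shank 22 mm wide to 36 mm, boss 31 mm wide to 41 mm, flange 40 mm wide to 46 mm, then the grip, a knurled cylinder 26 mm wide from 46 to 86 mm
- plug_tip (a point): centre of the end face of the fitting plug's nose, the plug's origin
- wide_plug: a plug of the next size, alike but with nose and shank 30 mm in diameter: too wide for the bore; stands in the other hole of the rest; to be left there. Origin: centre of the nose's end face
- rest: grey plastic block 50 x 160 x 50 mm (x, y, z), fixed, with two upright holes 33 mm wide at y = -45 and +45 mm in its frame; the plugs hang in them by their flanges, 9 mm above the worktop, either plug in either hole. Origin: centre of the underside
- petri: bystander: glass petri dish, 66 mm wide, 17 mm high; origin under its centre
- crucible: bystander: white crucible, 41 mm wide, 34 mm high; origin under its centre
- timer: bystander: small white timer, 48 x 64 x 59 mm; origin under its centre
- bottle: bystander: white reagent bottle with a blue cap, 60 mm wide, 144 mm high; origin under its centre
- dropper: bystander: dropper bottle, 42 mm wide, 110 mm high; origin under its centre
There are look-alikes about, which are no part of the job. Leave any green or orange look-alike of the plug alone.

How it is judged:
On the way, in this order (a step that is already met when the one before it is completed fails the run):
1. the sleeve is pulled back and stays back with nothing touching it (value of joint sleeve above 0.01 m and contact force between the fingers and coupler below 0.1 N), for 0.2 s.
2. the plug's nose is in the bore past the opened dogs, the sleeve still back (z of plug_tip in the frame of mouth below -0.015 m and horizontal distance between plug_tip and mouth below 0.005 m and value of joint sleeve above 0.01 m), for 0.02 s.
At the end, for the whole second after the job is handed in: The plug stands in the coupling, its tip more than 16.5 mm below the mouth, within 6 mm of the axis, upright within 0.15 rad and at rest, and the sleeve is forward again (within 3 mm of its forward end) (value of joint sleeve below 0.003 m and z of plug_tip in the frame of mouth below -0.0165 m and horizontal distance between plug_tip and mouth below 0.006 m and angle between the z axis of plug and the z axis of coupler, either way round below 0.15 rad and linear speed of plug below 0.02 m/s); the robot touches nothing.
It fails at once if the plug is pressed against the coupling with more than 25 N (contact force between plug and coupler above 25 N).
It fails at once if the wider plug is taken out of its place (moved over 20 mm) (distance of wide_plug from where it was at the start of the episode above 0.02 m).
It fails at once if a bystander is pushed over 20 mm (distance of any of petri, crucible, timer, bottle, dropper from where it was at the start of the episode above 0.02 m).
It also fails if it takes over 61 s, if anything falls off the work surface, if the arm or the gripper's body presses on something with over 40 N, if the wrist force passes 120 N, or if a joint passes its speed limit or range.

ROBOT

A 6-joint arm with a two-finger parallel gripper is mounted at the origin on a cart in front of the work surface, level with it; the furniture and walls round the work are solid. World frame = base frame: x ahead of the robot, y to its left, z up, the work surface at z = 0. Lengths are in m, angles in rad, forces in N, time in s.
With the tool pointing down it reaches from about 0.4 to 0.825 m from the base axis. Payload 7 kg.
Tool frame: the origin (TCP) lies midway between the tips of the shut fingers; the grasp point (between the pads) lies 19 mm behind it; z points along the fingers, y is the line along which they close (so a half turn about z gives the same grasp; the last joint's range is limited). The gripper opens to 88 mm and grips with 3 to 60 N. Pads are 19 mm wide; open, the fingers measure 130 mm over their backs; the gripper's body (78 mm by 193 mm) begins 47 mm behind the grasp point.
Start: joints at [-0.927, 0.359, 0.012, 0, -1.224, -0.288], TCP at [0.235, -0.633, 0.227] pointing down, gripper open.
Joint ranges: [-3.07, 3.07], [-1.43, 2.12], [-1.02, 1.25], [-3.03, 1.67], [-3.05, -0], [-3.03, 3.03]. Speed limits (rad/s): [2.39, 2.39, 3.01, 3.14, 3.14, 3.14].

INTERFACE

Orientations are given as [roll, pitch, yaw] about the fixed x, y, z axes, in that order (R = Rz(yaw) Ry(pitch) Rx(roll)).
In Python, from station import monitor, viewer, arm gives the robot as it stands.
- The arm moves only by the tool move_arm, never from a script. Its argument "deltas" is a list that holds one entry, the list of rows, each a list of 7 numbers: the turn, a rotation vector about the tool's x, y, z in degrees, then the shift along the tool's x, y, z in m, then the finger opening in m, from 0 to 0.0876. A call has 1 to 12 rows; each row is the pose to reach, as a shift and turn from the pose commanded when the call began, along the tool's axes at that moment; what a row does not reach only later rows make up. A row lasts 1/12 s, in which the tool goes at most 41.7 mm and 7.16 degrees, less where a joint would pass 70% of its speed; a pose out of reach is approached as far as the arm can. A call with a gripper value outside its range is refused whole. The fingers move at their own pace and stop on an object; "force" is the grip in N (left out, the last holds). Time passes only in rows, so rows that repeat a pose let the fingers close. It gives the time, the measured TCP pose, the force and the opening at its end, in the units of the state.
- monitor.get_state(): the state, without advancing time (a new reading comes with each control period).
- viewer.grab_frame(name): name is "scene" or "top"; returns a dict with "frame" (480x640x3 uint8, blue, green, red), "vfov" (degrees; the focal length in pixels is half the picture's height over the tangent of half this angle, whatever the lens; pixels are square), "cx", "cy" (the principal point, pixels), "D" ([k1, k2, p1, p2, k3] as OpenCV has them; the pictures are not rectified), "xyz" and "orientation" of the camera in the world. Camera axes: x right, y down, z forward; pixel columns grow to the right and rows downward; lengths in m; the calibration is good to about 2 mm. A picture is of the moment at which its call begins. There is no depth.
- arm.job_done(): hands the job in, once; it reports no verdict.
The state is a dict: "t": time; "q": joint angles; "qd": joint speeds; "joint_efforts": joint torques, N m; "eef_pos": TCP position; "ee_rot": TCP orientation; "force": force on the tool from outside, world axes, zero at the start; "moment": the same for the moment, N m; "width": finger opening in m.
Only numpy, scipy, OpenCV 4.12 (cv2) and the standard library are available. Lean on these libraries where they do the work, as an engineer would, in place of code of your own. Each camera call takes 0.05 s, during which the arm holds its last target. There are 200 camera calls.

## Working session

There is one attempt and no reset: what is moved stays moved. The work goes in short steps, Python scripts to look and compute and a tool call to move; the robot and the scene stay as the last step left them, time stands still between calls to the robot, and variables do not carry over. Pictures are saved under pics/ and viewed, on a budget of 10 in all, crops included, one or two more only if the job needs it, and the job is handed in when it is done.

Besides the shell and the picture viewer there is one more tool, called after ">>>" by a JSON object that holds its "op" and its "data". move_arm: Moves the arm, as the interface text tells. Its arguments: {"type":"object","properties":{"deltas":{"type":"array","items":{"type":"array","items":{"type":"array","items":{"type":"number"}}}},"force":{"type":"number"}},"required":["deltas"]}

```bash
ls; mkdir -p pics
cat > h.py <<'E'
import numpy as np, cv2
from station import monitor, viewer, arm
from scipy.spatial.transform import Rotation as R
def grab(n):
    f=viewer.grab_frame(n); return f
def cam(f):
    h=f["frame"].shape[0]; fl=h/2/np.tan(np.radians(f["vfov"])/2)
    K=np.array([[fl,0,f["cx"]],[0,fl,f["cy"]],[0,0,1.]]); return K,np.array(f["D"],float)
def rot(f):
    o=np.array(f["orientation"],float)
    return o if o.shape==(3,3) else R.from_euler("xyz",o).as_matrix()
def ray(f,uv):
    K,D=cam(f); p=cv2.undistortPoints(np.array([[uv]],float),K,D)[0,0]
    return np.array(f["xyz"]),rot(f)@np.array([p[0],p[1],1.])
def onz(f,uv,z):
    o,d=ray(f,uv); return o+d*(z-o[2])/d[2]
def proj(f,P):
    K,D=cam(f); Rm=rot(f).T; t=-Rm@np.array(f["xyz"])
    return cv2.projectPoints(np.array(P,float).reshape(-1,1,3),cv2.Rodrigues(Rm)[0],t,K,D)[0][:,0]
E
python3 - <<'E'
from h import *
for n in("scene","top"):
    f=grab(n); cv2.imwrite(f"pics/{n}0.png",f["frame"]); print({k:v for k,v in f.items() if k!="frame"})
print(monitor.get_state())
E
```

```text
pics
{'vfov': 44.57515924464736, 'cx': 310.43216276632666, 'cy': 240.93934354518527, 'D': array([-0.14615544,  0.        ,  0.        ,  0.        ,  0.        ]), 'xyz': array([-0.30277541, -0.94541799,  1.04503361]), 'orientation': array([-2.30213299, -0.01178499, -0.89470147])}
{'vfov': 51.05101870091246, 'cx': 316.40954675449814, 'cy': 249.01542564081015, 'D': array([0.01127783, 0.        , 0.        , 0.        , 0.        ]), 'xyz': array([ 0.45623387, -0.28224677,  1.56697889]), 'orientation': array([-3.09069018e+00, -1.84255797e-03, -1.56280556e+00])}
{'t': 0.1, 'q': array([-9.26919949e-01,  3.59296038e-01,  1.11523726e-02, -3.26768834e-04,
       -1.22414063e+00, -2.88088758e-01]), 'qd': array([-9.52070319e-05, -2.95921387e-04,  2.69415419e-03,  5.43889550e-04,
        2.16744916e-03, -1.86821703e-03]), 'joint_efforts': array([-2.23551098e-03, -5.84163308e+01,  2.93752635e+01,  7.01554298e+00,
        1.01308632e-02, -3.34057074e-05]), 'eef_pos': array([ 0.23493151, -0.6323105 ,  0.22572637]), 'ee_rot': array([ 3.14007872e+00, -1.28260258e-04, -2.78591619e+00]), 'force': array([-0.26406262,  0.01400017, -0.17234775]), 'moment': array([ 0.02942308,  0.02774605, -0.03429541]), 'width': 0.08804161676890261}
```

View pics/scene0.png

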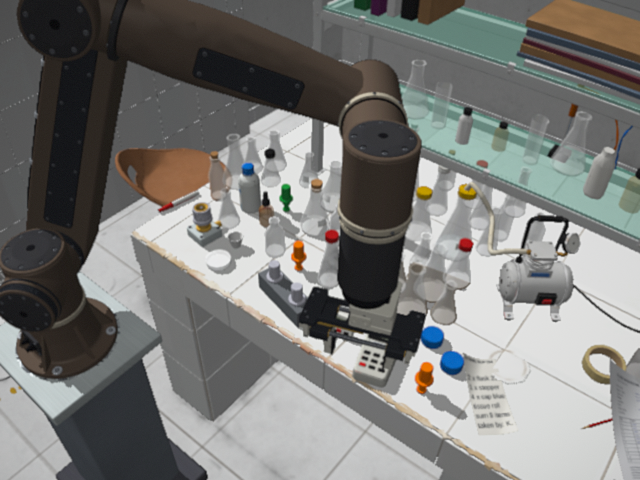

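View pics/top0.png

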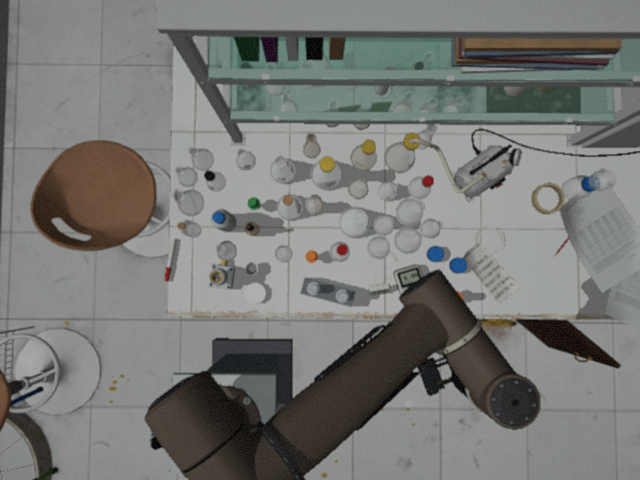

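Scene: coupler at about (203,220), rest with its two grey plugs at (276,268) and (296,292). Top: coupler (221,276), rest (328,291), plugs (313,289) and (343,296). Orange and green look-alikes stand at scene (298,255), (425,377) and (286,197). I'll make a close crop of the two grey plugs and the coupler.

Run:
```python
from h import *
s=cv2.imread("pics/scene0.png"); t=cv2.imread("pics/top0.png")
a=cv2.resize(s[185:325,170:310],(560,560)[:2],interpolation=cv2.INTER_CUBIC)[:, :]
b=cv2.resize(t[255:315,200:365],None,fx=4.8,fy=4.8,interpolation=cv2.INTER_CUBIC)
a=cv2.resize(s[250:325,250:325],(300,300),interpolation=cv2.INTER_CUBIC)
c=cv2.resize(s[190:265,180:255],(300,300),interpolation=cv2.INTER_CUBIC)
o=np.zeros((600,800,3),np.uint8); o[:300,:300]=a;o[:300,310:610]=c;o[305:305+b.shape[0],:b.shape[1]]=b[:, :800]
cv2.imwrite("pics/crop0.png",o)
```

```text
(no output)
```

View pics/crop0.png

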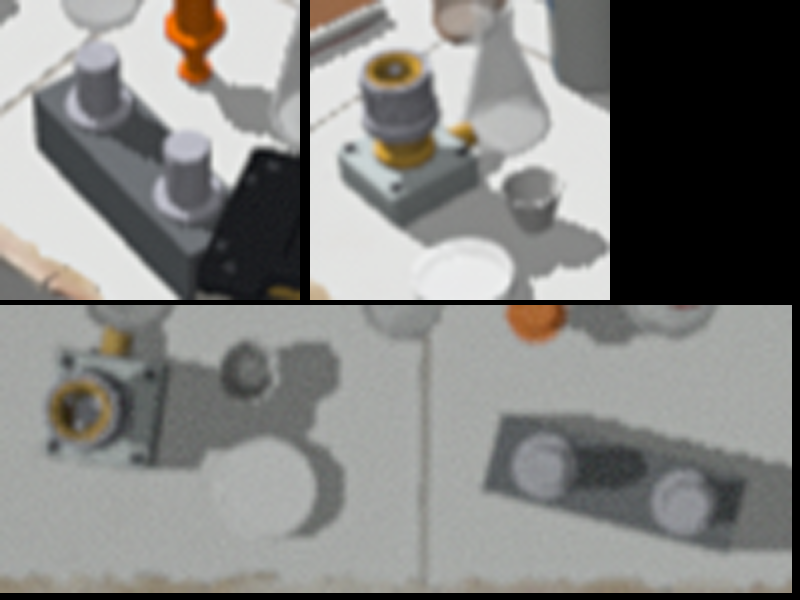

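Crop: the brass funnel ring is at scene (201,207) and top (217,277). The two grey plugs stand in the rest at scene (275,263) and (297,286). Above the flange they look the same, so the wide one can't be told by eye yet. Candidates are plug A (left, top image 312,289), plug B (right, 342,296), plus orange and green ones, which are excluded.

```bash
cat >> h.py <<'E'
def tri(f1,p1,f2,p2):
    o1,d1=ray(f1,p1);o2,d2=ray(f2,p2);d1/=np.linalg.norm(d1);d2/=np.linalg.norm(d2)
    s=np.linalg.lstsq(np.c_[d1,-d2],o2-o1,rcond=None)[0]; a=o1+s[0]*d1;b=o2+s[1]*d2
    return (a+b)/2,np.linalg.norm(a-b)
E
python3 - <<'E'
from h import *
s=grab("scene");t=grab("top")
def brass(f,roi):
    x0,y0,x1,y1=roi; hsv=cv2.cvtColor(f["frame"][y0:y1,x0:x1],cv2.COLOR_BGR2HSV)
    m=cv2.inRange(hsv,(12,90,60),(32,255,255)); 
    n,l,st,c=cv2.connectedComponentsWithStats(m)
    for i in range(1,n):
        if st[i,4]>8:
            pts=cv2.findContours((l==i).astype(np.uint8),0,1)[0][0]
            (cx,cy),r=cv2.minEnclosingCircle(pts); print("brass",st[i]+[x0,y0,0,0,0],(cx+x0,cy+y0,r))
brass(s,(180,190,255,265)); brass(t,(205,262,240,292))
for n,a,b,z in(("mouth",(201.25,207.5),(217.3,276.9),.1),("A",(275,263.25),(312.5,288.75),.095),("B",(297,286.25),(342.1,296.25),.095)):
    print(n,tri(s,a,t,b),onz(s,a,z)[:2],onz(t,b,z)[:2])
for n,f,pts,z in(("petri",t,(255.6,293),.017),("crucible",t,(251,269),.034),("dropper",t,(252,229),.1),("bottle",t,(220,218),.144),("timer",t,(410,278),.059)):
    print(n,onz(f,pts,z)[:2])
# block corners at z=.03 and rest corners z=.05 (from top crop)
for u,v in((67,358),(152,373),(52,448),(138,460)): print("bolt",onz(t,(200+u/4.8,255+(v-305)/4.8),.03)[:2])
for u,v in((503,415),(745,478),(725,552),(485,490)): print("rest",onz(t,(200+u/4.8,255+(v-305)/4.8),.05)[:2])
E
```

```text
brass [180 190  14   7  54] (186.5, 193.0, 7.159010887145996)
brass [194 203  14   9  81] (200.5, 206.5, 6.670932292938232)
brass [216 221   5   5  18] (218.21428680419922, 223.21428680419922, 2.525479793548584)
brass [196 224  15   8  82] (203.0, 226.5, 7.159010887145996)
brass [221 262   6   3  17] (223.5, 263.0, 2.6926822662353516)
brass [211 271  12  12  61] (216.30722904205322, 276.4277105331421, 5.897841453552246)
mouth (array([0.44717657, 0.00375315, 0.10011066]), np.float64(0.0005123203459641477)) [0.4471123  0.00407852] [0.44735661 0.00358954]
A (array([ 0.41605604, -0.27511061,  0.09470879]), np.float64(0.0033232860501319697)) [ 0.41691032 -0.27658397] [ 0.41495947 -0.27387047]
B (array([ 0.39417278, -0.36113338,  0.09218107]), np.float64(0.0014390679559687367)) [ 0.39258522 -0.36340033] [ 0.39382363 -0.3604376 ]
petri [ 0.39838279 -0.09870312]
crucible [ 0.47178185 -0.08566689]
dropper [ 0.58813071 -0.09534634]
bottle [ 0.61477762 -0.00963805]
timer [ 0.44842095 -0.56542233]
bolt [0.47996127 0.02802488]
bolt [ 0.4708491  -0.02616222]
bolt [0.4227673  0.03647523]
bolt [ 0.41558377 -0.01820752]
rest [ 0.44606227 -0.25011591]
rest [ 0.40784946 -0.40219302]
rest [ 0.36157431 -0.38985409]
rest [ 0.3990529  -0.23926815]
```

>>> {"op": "move_arm", "data": {"deltas": [[[0, 0, 2, -0.021, 0.026, 0, 0.088], [0, 0, 4, -0.042, 0.052, 0, 0.087], [0, 0, 6, -0.063, 0.078, 0, 0.087], [0, 0, 8, -0.084, 0.105, 0, 0.087], [0, 0, 10, -0.105, 0.131, 0, 0.087], [0, 0, 12, -0.126, 0.157, 0, 0.087], [0, 0, 14, -0.147, 0.183, 0, 0.087], [0, 0, 16, -0.168, 0.209, 0, 0.087], [0, 0, 18, -0.189, 0.235, 0, 0.087], [0, 0, 20.4, -0.21, 0.261, 0, 0.087], [0, 0, 20.4, -0.231, 0.287, 0, 0.087], [0, 0, 20.4, -0.252, 0.3136, 0, 0.087]]]}}

```text
t: 1.2
eef_pos: [0.3621, -0.2495, 0.2267]
ee_rot: [-3.142, 0.001, 3.141]
force: [0.6, -0.7, 0.1]
width: 0.0869
```

>>> {"op": "move_arm", "data": {"deltas": [[[0, 0, 0, -0.01, 0.03, 0, 0.087], [0, 0, 0, -0.02, 0.06, 0, 0.087], [0, 0, 0, -0.03, 0.09, 0, 0.087], [0, 0, 0, -0.04, 0.12, 0, 0.087], [0, 0, 0, -0.05, 0.15, 0, 0.087], [0, 0, 0, -0.06, 0.18, 0, 0.087], [0, 0, 0, -0.07, 0.21, 0, 0.087], [0, 0, 0, -0.08, 0.235, 0.01, 0.087], [0, 0, 0, -0.085, 0.255, 0.03, 0.087], [0, 0, 0, -0.085, 0.255, 0.06, 0.087], [0, 0, 0, -0.085, 0.255, 0.09, 0.087], [0, 0, 0, -0.085, 0.255, 0.09, 0.087]]]}}

```text
t: 2.2
eef_pos: [0.4436, 0.0035, 0.1319]
ee_rot: [-3.139, -0.008, 3.141]
force: [-1.0, -0.2, -0.9]
width: 0.0873
```

Run:
```python
from h import *
s=grab("scene");t=grab("top")
o=np.zeros((450,800,3),np.uint8)
o[:,:400]=cv2.resize(s["frame"][150:262,150:250],(400,450),interpolation=3)
o[:,400:]=cv2.resize(t["frame"][220:332,170:270],(400,450),interpolation=3)
cv2.imwrite("pics/near1.png",o)
x=monitor.get_state(); print(x["eef_pos"],x["force"],proj(s,[[.447,.004,.1],x["eef_pos"]]))
```

```text
[0.44679134 0.00368425 0.13661337] [-0.27739364 -0.23854054  0.62923408] [[201.23914039 207.53300645]
 [199.69140601 196.38679132]]
```

View pics/near1.png

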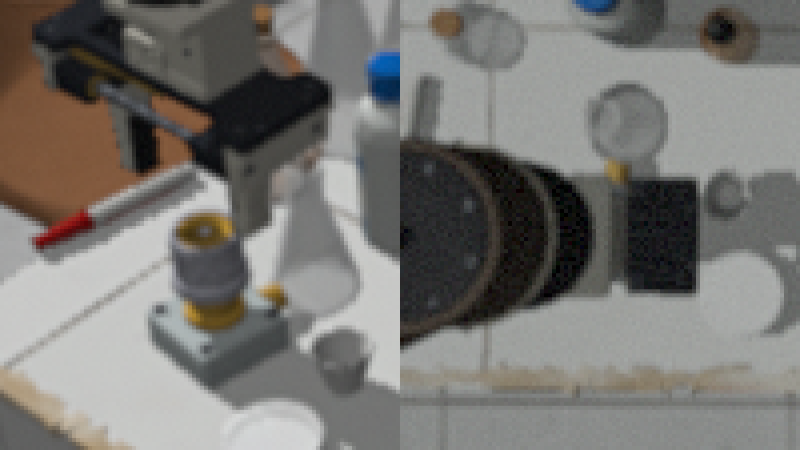

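The gripper is centred over the coupling (brass ring at crop (205,230)) and clear of the flask. Next: descend, tips just above the collar, and close.

>>> {"op": "move_arm", "data": {"deltas": [[[0, 0, 0, 0, 0, 0.02, 0.087], [0, 0, 0, 0, 0, 0.04, 0.087], [0, 0, 0, 0, 0, 0.055, 0.087], [0, 0, 0, 0, 0, 0.066, 0.087], [0, 0, 0, 0, 0, 0.066, 0.06], [0, 0, 0, 0, 0, 0.066, 0.04], [0, 0, 0, 0, 0, 0.066, 0.04], [0, 0, 0, 0, 0, 0.066, 0.04], [0, 0, 0, 0, 0, 0.066, 0.04]]], "force": 25}}

```text
t: 3.05
eef_pos: [0.4479, 0.0042, 0.0717]
ee_rot: [3.141, 0.002, 3.141]
force: [-0.0, -0.3, 0.5]
width: 0.0591
```

>>> {"op": "move_arm", "data": {"deltas": [[[0, 0, 0, 0, 0, 0, 0.04], [0, 0, 0, 0, 0, 0, 0.04], [0, 0, 0, 0, 0, 0, 0.04], [0, 0, 0, 0, 0, 0, 0.04]]], "force": 25}}

```text
t: 3.38
eef_pos: [0.4483, 0.0076, 0.0714]
ee_rot: [3.136, 0.003, -3.142]
force: [-7.7, 24.1, 4.2]
width: 0.0493
```

>>> {"op": "move_arm", "data": {"deltas": [[[0, 0, 0, 0, 0.002, 0, 0.04], [0, 0, 0, 0, 0.003, 0, 0.04], [0, 0, 0, 0, 0.003, 0, 0.04], [0, 0, 0, 0, 0.003, 0, 0.04]]]}}

```text
t: 3.72
eef_pos: [0.4482, 0.008, 0.0713]
ee_rot: [3.14, 0.002, -3.141]
force: [-1.7, 6.9, 4.3]
width: 0.0496
```

>>> {"op": "move_arm", "data": {"deltas": [[[0, 0, 0, 0, 0.001, 0.002, 0.04], [0, 0, 0, 0, 0.001, 0.004, 0.04], [0, 0, 0, 0, 0.001, 0.006, 0.04], [0, 0, 0, 0, 0.001, 0.008, 0.04], [0, 0, 0, 0, 0.001, 0.01, 0.04], [0, 0, 0, 0, 0.001, 0.012, 0.04], [0, 0, 0, 0, 0.001, 0.014, 0.04], [0, 0, 0, 0, 0.001, 0.016, 0.04], [0, 0, 0, 0, 0.001, 0.018, 0.04], [0, 0, 0, 0, 0.001, 0.018, 0.04]]], "force": 30}}

```text
t: 4.55
eef_pos: [0.4482, 0.0081, 0.0535]
ee_rot: [3.141, 0.002, -3.141]
force: [-2.3, 2.4, 9.9]
width: 0.0494
```

>>> {"op": "move_arm", "data": {"deltas": [[[0, 0, 0, 0, 0, 0.001, 0.04], [0, 0, 0, 0, 0, 0.002, 0.04], [0, 0, 0, 0, 0, 0.003, 0.04]]]}}

```text
t: 4.8
eef_pos: [0.4486, 0.0081, 0.0527]
ee_rot: [-3.142, 0.003, -3.14]
force: [-14.2, 2.3, 46.6]
width: 0.0492
```

Hard stop felt (47 N on the fingers), so the sleeve is fully back. Ease up, open, then rise.

>>> {"op": "move_arm", "data": {"deltas": [[[0, 0, 0, 0, 0, -0.002, 0.05], [0, 0, 0, 0, 0, -0.002, 0.087], [0, 0, 0, 0, 0, -0.002, 0.087], [0, 0, 0, 0, 0, -0.002, 0.087], [0, 0, 0, 0, 0, -0.002, 0.087], [0, 0, 0, 0, 0, -0.012, 0.087], [0, 0, 0, 0, 0, -0.032, 0.087], [0, 0, 0, 0, 0, -0.062, 0.087], [0, 0, 0, 0, 0, -0.1, 0.087], [0, 0, 0, 0, 0.0, -0.14, 0.087]]]}}

```text
t: 5.63
eef_pos: [0.4459, 0.0074, 0.19]
ee_rot: [-3.14, -0.003, 3.141]
force: [1.3, 1.0, 0.1]
width: 0.087
```

Run:
```python
from h import *
s=grab("scene");t=grab("top")
o=np.zeros((400,800,3),np.uint8)
o[:,:400]=cv2.resize(s["frame"][185:265,165:245],(400,400),interpolation=3)
o[:,400:]=cv2.resize(s["frame"][240:320,245:325],(400,400),interpolation=3)
cv2.imwrite("pics/sl.png",o)
x=monitor.get_state(); print(x["t"],x["eef_pos"],x["force"],x["width"])
t0=cv2.imread("pics/top0.png"); s0=cv2.imread("pics/scene0.png")
def c(im,roi):
    x0,y0,x1,y1=roi; m=cv2.inRange(cv2.cvtColor(im[y0:y1,x0:x1],cv2.COLOR_BGR2HSV),(10,70,50),(35,255,255))
    n,l,st,_=cv2.connectedComponentsWithStats(m); i=1+st[1:,4].argmax()
    e=cv2.fitEllipse(cv2.convexHull(cv2.findContours((l==i).astype(np.uint8),0,1)[0][0])); return e[0][0]+x0,e[0][1]+y0,e[1]
a=c(s0,(190,198,215,218)); b=c(t0,(205,266,230,290)); a2=c(s["frame"],(190,198,215,218)); print(a,b,a2)
print(tri(s,a[:2],t,b[:2]),onz(s,a[:2],.1),onz(t,b[:2],.1),onz(s,a2[:2],.1))
```

```text
5.7333 [0.45047666 0.00875101 0.19542434] [ 0.35708955 -0.25290103 -1.27437119] 0.08723909970323215
(200.5321102142334, 206.9968204498291, (8.377920150756836, 14.00278377532959)) (216.46250534057617, 276.5374946594238, (12.042695999145508, 12.235005378723145)) (200.8168544769287, 208.8873109817505, (12.183207511901855, 14.223957061767578))
(array([0.44788592, 0.00658465, 0.0998801 ]), np.float64(0.0014303466753593094)) [0.4473659  0.00706182 0.1       ] [0.44839159 0.00604449 0.1       ] [0.44244354 0.0007406  0.1       ]
```

View pics/sl.png

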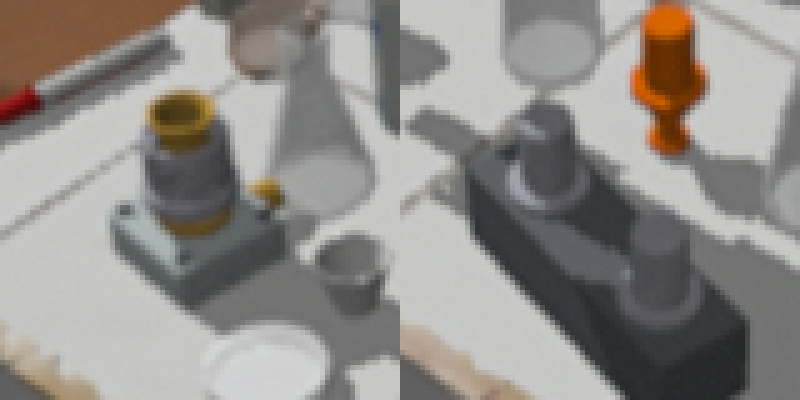

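The sleeve stays back: the brass tube stands clear above the sleeve rim at crop (185,110), and both plugs are untouched. Next: go over plug A with the fingers half open.

>>> {"op": "move_arm", "data": {"deltas": [[[0, 0, 0, 0.003, -0.025, 0, 0.07], [0, 0, 0, 0.007, -0.06, 0, 0.07], [0, 0, 0, 0.011, -0.095, 0, 0.07], [0, 0, 0, 0.015, -0.13, 0, 0.065], [0, 0, 0, 0.019, -0.165, 0.01, 0.065], [0, 0, 0, 0.023, -0.2, 0.02, 0.065], [0, 0, 0, 0.027, -0.235, 0.03, 0.065], [0, 0, 0, 0.031, -0.265, 0.04, 0.065], [0, 0, 0, 0.033, -0.28, 0.05, 0.065], [0, 0, 0, 0.033, -0.284, 0.06, 0.065], [0, 0, 0, 0.033, -0.284, 0.06, 0.065], [0, 0, 0, 0.033, -0.284, 0.06, 0.065]]]}}

```text
t: 6.73
eef_pos: [0.4135, -0.2756, 0.1288]
ee_rot: [3.141, -0.002, 3.141]
force: [0.2, -0.4, 0.4]
width: 0.0653
```

Run:
```python
from h import *
s=grab("scene"); x=monitor.get_state(); print(x["t"],x["eef_pos"],x["force"],x["width"])
print(proj(s,[[.4155,-.2755,.095],[.3933,-.3625,.095],x["eef_pos"]]))
cv2.imwrite("pics/pA.png",cv2.resize(s["frame"][225:325,235:335],(600,600),interpolation=3))
```

```text
6.7833 [ 0.41409455 -0.27543419  0.12953123] [0.16602879 0.0377435  0.87792481] 0.0649207957031893
[[274.25058393 263.36922431]
 [296.89448879 285.88645982]
 [273.37247149 252.84534516]]
```

View pics/pA.png

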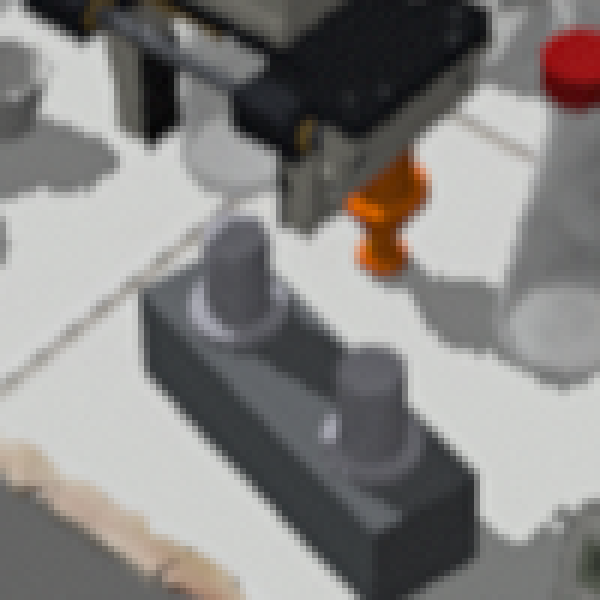

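Tips at crop (160,140) and (305,230) straddle plug A's top at (236,228); the orange one is clear. Next: descend and grip.

>>> {"op": "move_arm", "data": {"deltas": [[[0, 0, 0, -0.001, 0, 0.02, 0.065], [0, 0, 0, -0.001, 0, 0.04, 0.065], [0, 0, 0, -0.001, 0, 0.058, 0.06], [0, 0, 0, -0.001, 0, 0.068, 0.05], [0, 0, 0, -0.001, 0, 0.068, 0.035], [0, 0, 0, -0.001, 0, 0.068, 0.015], [0, 0, 0, -0.001, 0, 0.068, 0.015], [0, 0, 0, -0.001, 0, 0.068, 0.015], [0, 0, 0, -0.001, 0, 0.068, 0.015], [0, 0, 0, -0.001, 0, 0.068, 0.015], [0, 0, 0, -0.001, 0, 0.068, 0.015]]], "force": 15}}

```text
t: 7.7
eef_pos: [0.4158, -0.2756, 0.0625]
ee_rot: [3.141, 0.002, 3.141]
force: [-0.1, 4.6, 5.6]
width: 0.0248
```

>>> {"op": "move_arm", "data": {"deltas": [[[0, 0, 0, 0, 0.0005, 0, 0.015], [0, 0, 0, 0, 0.0008, 0, 0.015], [0, 0, 0, 0, 0.0008, -0.003, 0.015], [0, 0, 0, 0, 0.0008, -0.006, 0.015], [0, 0, 0, 0, 0.0008, -0.009, 0.015], [0, 0, 0, 0, 0.0008, -0.012, 0.015], [0, 0, 0, 0, 0.0008, -0.012, 0.015], [0, 0, 0, 0, 0.0008, -0.012, 0.015], [0, 0, 0, 0, 0.0008, -0.012, 0.015]]], "force": 30}}

```text
t: 8.45
eef_pos: [0.4151, -0.2753, 0.0736]
ee_rot: [-3.142, 0.0, 3.141]
force: [1.3, 0.4, -1.3]
width: 0.0246
```

>>> {"op": "move_arm", "data": {"deltas": [[[0, 0, 0, 0, 0.001, 0, 0.015], [0, 0, 0, 0, 0.002, 0, 0.015], [0, 0, 0, 0, 0.003, 0, 0.015], [0, 0, 0, 0, 0.004, 0, 0.015], [0, 0, 0, 0, 0.004, 0, 0.015], [0, 0, 0, 0, 0.004, 0, 0.015]]]}}

```text
t: 8.95
eef_pos: [0.4154, -0.2723, 0.0738]
ee_rot: [-3.14, 0.0, -3.141]
force: [0.2, -8.7, -3.1]
width: 0.0247
```

>>> {"op": "move_arm", "data": {"deltas": [[[0, 0, 0, 0, -0.002, 0, 0.015], [0, 0, 0, 0, -0.004, 0, 0.015], [0, 0, 0, 0, -0.006, 0, 0.015], [0, 0, 0, 0, -0.007, 0, 0.015], [0, 0, 0, 0, -0.008, 0, 0.015], [0, 0, 0, 0, -0.008, 0, 0.015], [0, 0, 0, 0, -0.008, 0, 0.015]]]}}

```text
t: 9.53
eef_pos: [0.4153, -0.2765, 0.0733]
ee_rot: [3.138, 0.001, 3.14]
force: [2.1, 18.9, 4.4]
width: 0.0244
```

>>> {"op": "move_arm", "data": {"deltas": [[[0, 0, 0, 0, 0.002, 0, 0.015], [0, 0, 0, 0, 0.004, 0, 0.015], [0, 0, 0, 0, 0.005, 0, 0.015], [0, 0, 0, 0, 0.005, 0, 0.015]]]}}

```text
t: 9.87
eef_pos: [0.4149, -0.2741, 0.0735]
ee_rot: [-3.142, -0.0, 3.142]
force: [0.1, 0.7, -1.7]
width: 0.0248
```

Run:
```python
from h import *
s=grab("scene"); x=monitor.get_state(); print(x["t"],x["eef_pos"],x["force"],x["width"])
cv2.imwrite("pics/liftA.png",cv2.resize(s["frame"][240:320,240:320],(600,600),interpolation=3))
```

```text
9.9167 [ 0.41488796 -0.27423854  0.07352066] [ 0.76058595 -0.35087883 -0.85070139] 0.02454688007056029
```

View pics/liftA.png

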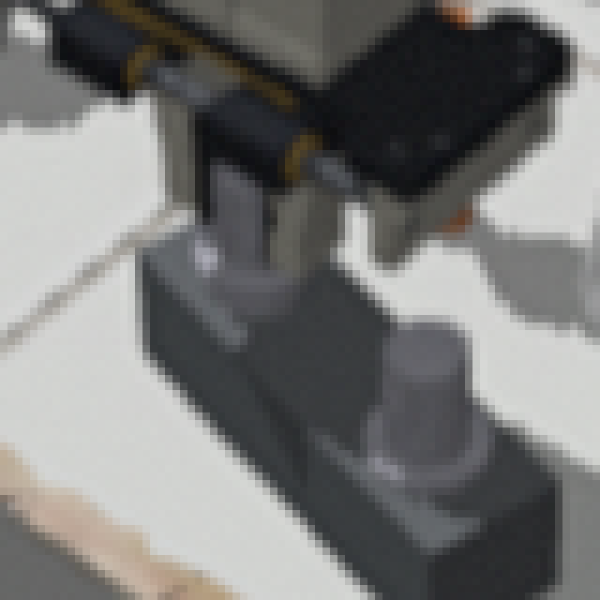

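Run:
```python
from h import *
s=grab("scene"); a=np.linspace(0,2*np.pi,73)
c=np.array([.4152,-.2745])
for n,r,z in (("flange seated bottom",.02,.05),("flange seated top",.02,.055),("flange lifted top",.02,.066),("flange lifted bot",.02,.061),("boss lifted bot",.0155,.056),("shank30 at rim",.015,.05),("shank22 at rim",.011,.05),("B flange bot",.02,.05)):
    cc=np.array([.393,-.362]) if n[0]=="B" else c
    p=proj(s,np.c_[cc[0]+r*np.cos(a),cc[1]+r*np.sin(a),0*a+z]); p=(p-[240,240])*7.5
    print(n,p.min(0).round(),p.max(0).round(),p.mean(0).round())
m=s["frame"][240:320,240:320].max(2)
print(m[28:48,22:44])
```

```text
flange seated bottom [195. 232.] [321. 322.] [259. 276.]
flange seated top [195. 221.] [321. 310.] [258. 265.]
flange lifted top [193. 196.] [320. 286.] [257. 240.]
flange lifted bot [194. 207.] [320. 297.] [258. 251.]
boss lifted bot [209. 228.] [307. 298.] [258. 263.]
shank30 at rim [211. 243.] [305. 310.] [259. 276.]
shank22 at rim [224. 252.] [293. 301.] [258. 276.]
B flange bot [360. 398.] [491. 495.] [426. 446.]
[[158 173 175 146  70  25  56  81  85  87  90  88  79  46  54  89  99  98
   91  77  75  72]
 [181 192 181 144  79  47  72  83  84  87  89  89  81  44  45  85  97  97
   88  77  74  73]
 [175 163 140 117  97  82  85  85  82  85  88  89  78  49  63  88  97  95
   84  74  74  71]
 [139 119 110 108 116 103  91  83  83  83  89  88  79  57  82  97  99  94
   80  75  74  72]
 [109 103 103 118 143 126 108  88  82  84  88  88  79  61  91  98  98  92
   78  73  76  75]
 [106 104 105 123 165 164 148 101  83  86  88  86  77  64  88  99  98  93
   78  76  75  82]
 [106 105 105 119 160 180 165 113  87  86  88  88  80  63  77  95  97  92
   80  76  75  79]
 [108 106 106 111 140 167 1
[... 482 characters left out ...]
7  88  87  87  82  77  73  67
   61  63  62  63]
 [ 61  64  65  78  94 105 106 105  97  84  84  86  87  82  79  75  72  63
   62  62  64  63]
 [ 64  63  64  65  79  97 106 108 102  80  76  74  74  72  71  66  64  62
   63  63  61  62]
 [ 63  62  62  63  66  80  97 107 106  96  88  69  62  63  65  63  63  61
   62  62  64  63]
 [ 62  63  62  63  62  66  82  98 107 108  99  71  62  61  63  63  62  63
   62  62  62  63]
 [ 61  64  64  63  63  63  67  82  97 103  87  67  62  63  62  61  63  62
   63  60  62  63]
 [ 62  64  63  63  63  63  61  67  79  79  69  62  61  61  62  63  63  62
   65  63  63  63]
 [ 61  64  61  64  63  62  64  64  64  60  57  61  61  63  62  63  63  63
   62  60  63  62]]
```

The feel test gave only about 3 to 4 mm of total play. In the picture the flange is lifted and a thick shank fills the hole, at crop rows up to about 312. So A is the wide plug; I'll put it back and go to B.

>>> {"op": "move_arm", "data": {"deltas": [[[0, 0, 0, 0, 0, 0.004, 0.015], [0, 0, 0, 0, 0, 0.008, 0.015], [0, 0, 0, 0, 0, 0.0115, 0.015], [0, 0, 0, 0, 0, 0.0115, 0.03], [0, 0, 0, 0, 0, 0.0115, 0.06], [0, 0, 0, 0, 0, 0.0115, 0.06], [0, 0, 0, 0, 0, 0.0115, 0.06], [0, 0, 0, 0, 0, 0.0, 0.06], [0, 0, 0, 0, 0, -0.02, 0.06], [0, 0, 0, 0, 0, -0.045, 0.06], [0, 0, 0, 0, 0, -0.055, 0.06], [0, 0, 0, 0, 0, -0.055, 0.06]]]}}

```text
t: 10.97
eef_pos: [0.4167, -0.2747, 0.1311]
ee_rot: [-3.14, 0.005, -3.141]
force: [-0.1, -0.2, -0.2]
width: 0.0598
```

>>> {"op": "move_arm", "data": {"deltas": [[[0, 0, 0, 0.007, -0.028, 0, 0.06], [0, 0, 0, 0.014, -0.056, 0, 0.06], [0, 0, 0, 0.0225, -0.0873, 0, 0.06], [0, 0, 0, 0.0225, -0.0873, 0.005, 0.06], [0, 0, 0, 0.0225, -0.0873, 0.025, 0.06], [0, 0, 0, 0.0225, -0.0873, 0.045, 0.06], [0, 0, 0, 0.0225, -0.0873, 0.0675, 0.06], [0, 0, 0, 0.0225, -0.0873, 0.0675, 0.045], [0, 0, 0, 0.0225, -0.0873, 0.0675, 0.03], [0, 0, 0, 0.0225, -0.0873, 0.0675, 0.015], [0, 0, 0, 0.0225, -0.0873, 0.0675, 0.015], [0, 0, 0, 0.0225, -0.0873, 0.0675, 0.015]]], "force": 15}}

```text
t: 11.97
eef_pos: [0.3933, -0.3617, 0.0623]
ee_rot: [-3.141, 0.002, -3.142]
force: [0.2, -0.4, -0.0]
width: 0.0323
```

>>> {"op": "move_arm", "data": {"deltas": [[[0, 0, 0, 0, 0, 0, 0.015], [0, 0, 0, 0, 0, 0, 0.015], [0, 0, 0, 0, 0, 0, 0.015], [0, 0, 0, 0, 0, 0, 0.015]]], "force": 15}}

```text
t: 12.3
eef_pos: [0.3931, -0.3617, 0.062]
ee_rot: [-3.141, 0.001, -3.142]
force: [0.1, 1.5, 6.1]
width: 0.0248
```

>>> {"op": "move_arm", "data": {"deltas": [[[0, 0, 0, 0, 0, 0, 0.015], [0, 0, 0, 0, 0, -0.003, 0.015], [0, 0, 0, 0, 0, -0.006, 0.015], [0, 0, 0, 0, 0, -0.009, 0.015], [0, 0, 0, 0, 0, -0.012, 0.015], [0, 0, 0, 0, 0, -0.012, 0.015], [0, 0, 0, 0, 0.001, -0.012, 0.015], [0, 0, 0, 0, 0.002, -0.012, 0.015], [0, 0, 0, 0, 0.003, -0.012, 0.015], [0, 0, 0, 0, 0.004, -0.012, 0.015], [0, 0, 0, 0, 0.004, -0.012, 0.015], [0, 0, 0, 0, 0.004, -0.012, 0.015]]], "force": 30}}

```text
t: 13.3
eef_pos: [0.3925, -0.3574, 0.073]
ee_rot: [3.142, -0.0, 3.142]
force: [-0.7, 0.6, -1.4]
width: 0.0248
```

>>> {"op": "move_arm", "data": {"deltas": [[[0, 0, 0, 0, -0.002, 0, 0.015], [0, 0, 0, 0, -0.004, 0, 0.015], [0, 0, 0, 0, -0.006, 0, 0.015], [0, 0, 0, 0, -0.008, 0, 0.015], [0, 0, 0, 0, -0.008, 0, 0.015], [0, 0, 0, 0, -0.008, 0, 0.015]]]}}

```text
t: 13.8
eef_pos: [0.3925, -0.3657, 0.073]
ee_rot: [3.142, -0.0, 3.141]
force: [-0.4, -0.0, -0.1]
width: 0.0247
```

B moves freely over 8 mm, so it's the fitting plug. Next: lift it and carry it over to the mouth.

>>> {"op": "move_arm", "data": {"deltas": [[[0, 0, 0, 0, 0.004, -0.01, 0.015], [0, 0, 0, 0, 0.004, -0.04, 0.015], [0, 0, 0, 0, 0.004, -0.07, 0.015], [0, 0, 0, 0, 0.004, -0.1, 0.015], [0, 0, 0, 0, 0.004, -0.13, 0.015], [0, 0, 0, -0.004, 0.03, -0.13, 0.015], [0, 0, 0, -0.009, 0.06, -0.13, 0.015], [0, 0, 0, -0.014, 0.09, -0.13, 0.015], [0, 0, 0, -0.018, 0.12, -0.13, 0.015], [0, 0, 0, -0.023, 0.15, -0.13, 0.015], [0, 0, 0, -0.028, 0.18, -0.13, 0.015], [0, 0, 0, -0.032, 0.21, -0.13, 0.015]]]}}

```text
t: 14.8
eef_pos: [0.4245, -0.1539, 0.204]
ee_rot: [3.142, 0.001, 3.141]
force: [1.3, -0.2, -0.9]
width: 0.0248
```

>>> {"op": "move_arm", "data": {"deltas": [[[0, 0, 0, -0.004, 0.03, 0, 0.015], [0, 0, 0, -0.009, 0.06, 0, 0.015], [0, 0, 0, -0.013, 0.09, 0, 0.015], [0, 0, 0, -0.018, 0.12, 0, 0.015], [0, 0, 0, -0.021, 0.14, 0, 0.015], [0, 0, 0, -0.023, 0.155, 0, 0.015], [0, 0, 0, -0.0235, 0.163, 0, 0.015], [0, 0, 0, -0.0235, 0.163, 0.01, 0.015], [0, 0, 0, -0.0235, 0.163, 0.01, 0.015], [0, 0, 0, -0.0235, 0.163, 0.01, 0.015]]]}}

```text
t: 15.63
eef_pos: [0.4473, 0.0067, 0.1924]
ee_rot: [-3.141, -0.002, 3.141]
force: [0.6, -0.8, -1.1]
width: 0.0248
```

Run:
```python
from h import *
s=grab("scene"); x=monitor.get_state(); print(x["t"],x["eef_pos"],x["ee_rot"],x["force"],x["width"])
p=x["eef_pos"]; q=proj(s,[p-[0,0,.053],[.448,.0075,.1]]); print(q,(q-[165,145])*6)
cv2.imwrite("pics/over.png",cv2.resize(s["frame"][145:245,165:265],(600,600),interpolation=3))
```

```text
15.6833 [0.44764085 0.00663057 0.19279277] [-3.14105997e+00 -9.49631570e-04  3.14057405e+00] [ 0.15124533  1.11402485 -0.96362007] 0.024568557103227737
[[199.00644639 194.79154029]
 [200.59498983 206.81172334]] [[204.03867833 298.74924173]
 [213.56993899 370.87034001]]
```

View pics/over.png

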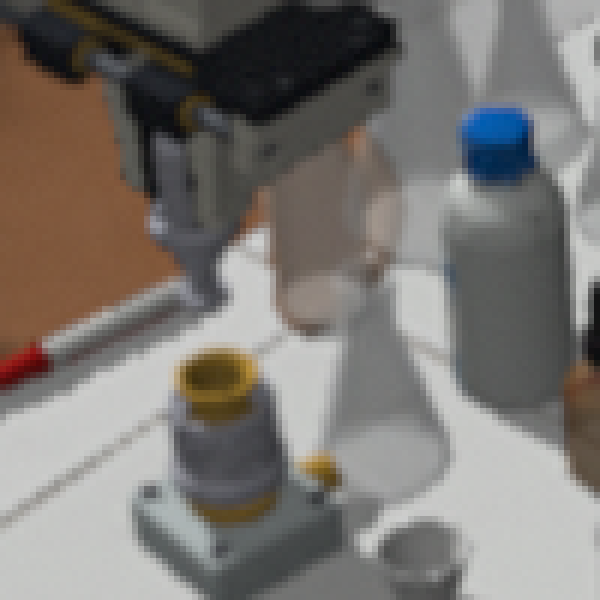

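Nose end at crop (203,293), mouth at (215,373), both within about 1 mm of what the pose predicts. The sleeve is still back. Next: lower into the funnel.

>>> {"op": "move_arm", "data": {"deltas": [[[0, 0, 0, 0, 0.001, 0.01, 0.015], [0, 0, 0, 0, 0.001, 0.02, 0.015], [0, 0, 0, 0, 0.001, 0.03, 0.015], [0, 0, 0, 0, 0.001, 0.037, 0.015], [0, 0, 0, 0, 0.001, 0.041, 0.015], [0, 0, 0, 0, 0.001, 0.044, 0.015], [0, 0, 0, 0, 0.001, 0.046, 0.015], [0, 0, 0, 0, 0.001, 0.046, 0.015]]]}}

```text
t: 16.35
eef_pos: [0.4481, 0.0084, 0.1469]
ee_rot: [-3.141, -0.0, 3.141]
force: [-0.3, 0.1, -1.5]
width: 0.0247
```

>>> {"op": "move_arm", "data": {"deltas": [[[0, 0, 0, 0, 0, 0.002, 0.015], [0, 0, 0, 0, 0, 0.004, 0.015], [0, 0, 0, 0, 0, 0.006, 0.015], [0, 0, 0, 0, 0, 0.008, 0.015], [0, 0, 0, 0, 0, 0.009, 0.015], [0, 0, 0, 0, 0, 0.009, 0.015]]]}}

```text
t: 16.85
eef_pos: [0.448, 0.0085, 0.1378]
ee_rot: [-3.141, -0.0, 3.141]
force: [-0.5, 0.4, -1.0]
width: 0.0248
```

>>> {"op": "move_arm", "data": {"deltas": [[[0, 0, 0, 0, 0, 0.0005, 0.015], [0, 0, 0, 0, 0, 0.001, 0.015], [0, 0, 0, 0, 0, 0.0015, 0.015], [0, 0, 0, 0, 0, 0.002, 0.015], [0, 0, 0, 0, 0, 0.002, 0.015]]]}}

```text
t: 17.27
eef_pos: [0.4481, 0.0085, 0.136]
ee_rot: [-3.142, -0.0, 3.141]
force: [0.0, 0.9, -1.1]
width: 0.0249
```

>>> {"op": "move_arm", "data": {"deltas": [[[0, 0, 0, 0, 0, 0.0005, 0.015], [0, 0, 0, 0, 0, 0.001, 0.015], [0, 0, 0, 0, 0, 0.0015, 0.015], [0, 0, 0, 0, 0, 0.0015, 0.015], [0, 0, 0, 0, 0, 0.0015, 0.015]]]}}

```text
t: 17.68
eef_pos: [0.4481, 0.0085, 0.1345]
ee_rot: [-3.142, -0.0, 3.141]
force: [0.5, -0.5, -1.7]
width: 0.0249
```

>>> {"op": "move_arm", "data": {"deltas": [[[0, 0, 0, 0, 0, 0.0005, 0.015], [0, 0, 0, 0, 0, 0.001, 0.015], [0, 0, 0, 0, 0, 0.0015, 0.015], [0, 0, 0, 0, 0, 0.0015, 0.015]]]}}

```text
t: 18.02
eef_pos: [0.4481, 0.0085, 0.1329]
ee_rot: [-3.142, -0.0, 3.141]
force: [0.8, -0.1, -1.4]
width: 0.0248
```

>>> {"op": "move_arm", "data": {"deltas": [[[0, 0, 0, 0, 0, 0.0005, 0.015], [0, 0, 0, 0, 0, 0.001, 0.015], [0, 0, 0, 0, 0, 0.0015, 0.015], [0, 0, 0, 0, 0, 0.0015, 0.015]]]}}

```text
t: 18.35
eef_pos: [0.4481, 0.0085, 0.1315]
ee_rot: [-3.142, -0.0, 3.141]
force: [-1.3, -0.2, -2.0]
width: 0.0247
```

>>> {"op": "move_arm", "data": {"deltas": [[[0, 0, 0, 0, 0, 0.0005, 0.015], [0, 0, 0, 0, 0, 0.001, 0.015], [0, 0, 0, 0, 0, 0.0015, 0.015], [0, 0, 0, 0, 0, 0.0015, 0.015]]]}}

```text
t: 18.68
eef_pos: [0.4481, 0.0085, 0.1299]
ee_rot: [-3.142, -0.0, 3.141]
force: [-0.6, 1.0, -0.8]
width: 0.0246
```

>>> {"op": "move_arm", "data": {"deltas": [[[0, 0, 0, 0, 0, 0.0005, 0.015], [0, 0, 0, 0, 0, 0.001, 0.015], [0, 0, 0, 0, 0, 0.0015, 0.015], [0, 0, 0, 0, 0, 0.0015, 0.015]]]}}

```text
t: 19.02
eef_pos: [0.4481, 0.0085, 0.1284]
ee_rot: [-3.141, -0.0, 3.141]
force: [-0.3, -0.3, -0.1]
width: 0.0249
```

>>> {"op": "move_arm", "data": {"deltas": [[[0, 0, 0, 0, 0, 0.0005, 0.015], [0, 0, 0, 0, 0, 0.001, 0.015], [0, 0, 0, 0, 0, 0.0015, 0.015], [0, 0, 0, 0, 0, 0.0015, 0.015]]]}}

```text
t: 19.35
eef_pos: [0.4481, 0.0085, 0.1269]
ee_rot: [-3.142, -0.0, 3.141]
force: [-0.1, -0.2, -1.7]
width: 0.0246
```

>>> {"op": "move_arm", "data": {"deltas": [[[0, 0, 0, 0, 0, 0.0005, 0.015], [0, 0, 0, 0, 0, 0.001, 0.015], [0, 0, 0, 0, 0, 0.0015, 0.015], [0, 0, 0, 0, 0, 0.0015, 0.015]]]}}

```text
t: 19.68
eef_pos: [0.4481, 0.0085, 0.1254]
ee_rot: [-3.142, -0.0, 3.141]
force: [0.0, -0.4, -1.5]
width: 0.0247
```

>>> {"op": "move_arm", "data": {"deltas": [[[0, 0, 0, 0, 0, 0.0005, 0.015], [0, 0, 0, 0, 0, 0.001, 0.015], [0, 0, 0, 0, 0, 0.0015, 0.015], [0, 0, 0, 0, 0, 0.0015, 0.015]]]}}

```text
t: 20.02
eef_pos: [0.4485, 0.0085, 0.1246]
ee_rot: [-3.142, 0.001, -3.142]
force: [-2.7, -0.0, 5.3]
width: 0.0245
```

Valve touched (about 6.5 N). Small steps from here.

>>> {"op": "move_arm", "data": {"deltas": [[[0, 0, 0, 0, 0, 0.0003, 0.015], [0, 0, 0, 0, 0, 0.0006, 0.015], [0, 0, 0, 0, 0, 0.0006, 0.015]]]}}

```text
t: 20.27
eef_pos: [0.4486, 0.0086, 0.1239]
ee_rot: [3.142, 0.001, -3.142]
force: [-0.9, -0.3, 6.6]
width: 0.0248
```

>>> {"op": "move_arm", "data": {"deltas": [[[0, 0, 0, 0, 0, 0.0003, 0.015], [0, 0, 0, 0, 0, 0.0006, 0.015], [0, 0, 0, 0, 0, 0.0006, 0.015]]]}}

```text
t: 20.52
eef_pos: [0.4488, 0.0086, 0.1236]
ee_rot: [3.142, 0.001, -3.141]
force: [-1.9, -0.4, 7.7]
width: 0.025
```

>>> {"op": "move_arm", "data": {"deltas": [[[0, 0, 0, 0, 0, 0.0003, 0.015], [0, 0, 0, 0, 0, 0.0006, 0.015], [0, 0, 0, 0, 0, 0.0006, 0.015]]]}}

```text
t: 20.77
eef_pos: [0.4488, 0.0086, 0.1231]
ee_rot: [-3.142, 0.001, -3.141]
force: [-2.2, -0.0, 8.8]
width: 0.0249
```

Run:
```python
from h import *
s=grab("scene"); x=monitor.get_state(); print(x["t"],x["eef_pos"],x["force"],x["width"])
a=s["frame"][185:245,165:225]; b=cv2.imread("pics/over.png")
cv2.imwrite("pics/in.png",cv2.resize(s["frame"][165:245,165:245],(560,560),interpolation=3))
```

```text
20.8167 [0.44878922 0.00857349 0.12315165] [-2.90179552 -0.60511292  9.77464039] 0.024711796798846008
```

View pics/in.png

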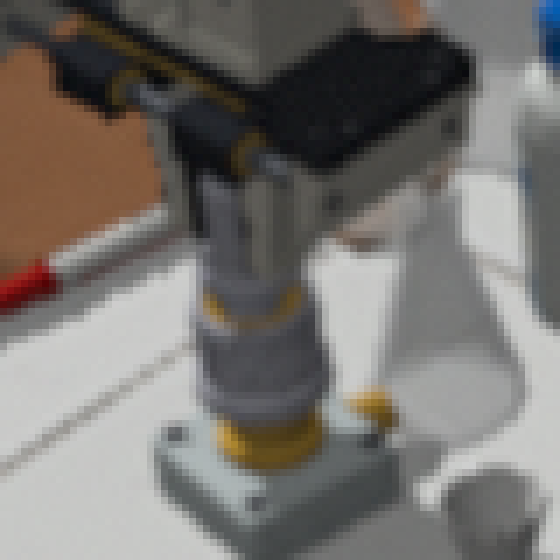

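The sleeve is forward again: brass shows below it at crop (270,440), and its rim is level with the mouth at (255,310). Now relieve and let go.

>>> {"op": "move_arm", "data": {"deltas": [[[0, 0, 0, 0, 0, -0.001, 0.015], [0, 0, 0, 0, 0, -0.002, 0.015], [0, 0, 0, 0, 0, -0.002, 0.02], [0, 0, 0, 0, 0, -0.002, 0.03], [0, 0, 0, 0, 0, -0.002, 0.06], [0, 0, 0, 0, 0, -0.002, 0.07], [0, 0, 0, 0, 0, -0.002, 0.07], [0, 0, 0, 0, 0, -0.01, 0.07], [0, 0, 0, 0, 0, -0.03, 0.07], [0, 0, 0, 0, 0, -0.06, 0.07], [0, 0, 0, 0, 0, -0.09, 0.07], [0, 0, 0, 0, 0, -0.12, 0.07]]]}}

```text
t: 21.82
eef_pos: [0.4478, 0.0083, 0.2441]
ee_rot: [-3.141, -0.0, 3.141]
force: [1.0, -0.0, 0.1]
width: 0.0696
```

>>> {"op": "move_arm", "data": {"deltas": [[[0, 0, 0, 0, 0, -0.01, 0.07], [0, 0, 0, 0, 0, -0.01, 0.07], [0, 0, 0, 0, 0, -0.01, 0.07], [0, 0, 0, 0, 0, -0.01, 0.07], [0, 0, 0, 0, 0, -0.01, 0.07], [0, 0, 0, 0, 0, -0.01, 0.07]]]}}

```text
t: 22.32
eef_pos: [0.4476, 0.0083, 0.2512]
ee_rot: [-3.141, -0.002, 3.141]
force: [-0.3, 1.2, -0.1]
width: 0.0698
```

Run:
```python
from h import *
s=grab("scene"); x=monitor.get_state(); print(x["t"],x["eef_pos"],x["force"],x["width"])
for n,z in(("plug top if tip -29.7",.1563),("if -20",.166),("if -16.5",.1695)): print(n,(proj(s,[[.448,.0085,z]])[0]-[160,140])*5)
o=np.zeros((500,800,3),np.uint8)
o[:,:500]=cv2.resize(s["frame"][140:240,160:260],(500,500),interpolation=3)
o[:300,500:]=cv2.resize(s["frame"][245:320,245:320],(300,300),interpolation=3)
cv2.imwrite("pics/end.png",o)
```

```text
22.3667 [0.4477423  0.00834432 0.25137075] [-0.44585726 -0.64760602 -0.19621381] 0.0702496466740297
plug top if tip -29.7 [189.4062454  246.26188147]
if -20 [187.25087824 230.83954835]
if -16.5 [186.46988225 225.24327653]
```

View pics/end.png

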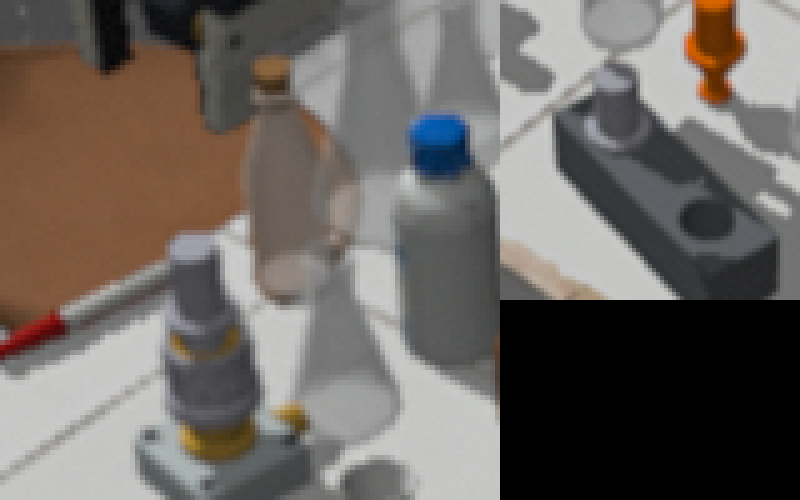

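The plug stands upright with its top at crop (192,241), which puts the tip roughly 26 mm below the mouth. The sleeve is forward, the wide plug is seated in its hole, and nothing touches.

```bash
python3 -c "
from station import arm
print(arm.job_done())"
```

```text
the job is handed in; nothing more can be done
None
```

The gas outlet is blanked off and the job is handed in. The fitting plug is locked in the coupling, the sleeve is forward and the gripper is clear. The interface gave no verdict.

- **Sleeve:** I pulled it down to its hard stop, and the picture after letting go showed it staying back.
- **Choosing the plug:** The two plugs look alike above the flange, so I lifted each about 11 mm and moved it sideways. Plug A had only 3 to 4 mm of play and a thick shank in the picture, so it was the wide one and I put it back. Plug B moved freely over 8 mm, so I used it.
- **Pressing in:** The valve was touched about 29 mm below the mouth. I pressed in small steps to about 11 N, and a picture showed the sleeve had sprung forward.
- **Last checks:** At about t = 22 s of the 61 s allowed, the tip was roughly 26 mm below the mouth. The plug stood upright, the wide plug was seated in its hole, and the tool read no force beyond noise.
- **What disagreed:** My first hand-picked estimate of the coupling's position was about 4 mm off in y. The feel of the grip and a colour-mask fit corrected it. I also did not measure the bystanders again at the end; the pictures showed no contact with any that were in view.

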